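Pump the spray-finish pressure pot up to pressure

TASK

Get the small spray-finish pressure pot ready: swing its vent lever from open to fully closed, then press the spring pump down in full strokes, letting it rise by itself each time, until the gauge pin stands fully out of its sleeve. Only push with the fingers: do not lift, tip or shift the pot, do not touch the gauge pin, leave the things round the pot where they are, and finish with the pump knob let back up.

Things in the scene. Friction and masses are not known exactly. Their poses are not given: they have to be found in the camera images.
- pressure_pot: Grey round pressure pot, 160 mm across, about 3.5 kg, loose on rubber feet; aluminium lid 172 mm across, top 114 mm above the bench. Origin: on the bench under its middle, z up; pot -x faces the robot at yaw 0. On the lid: pump in the middle; vent tap at pot x -45, y -42 mm; gauge at -45, +42 mm; capped outlet at +50, +22 mm, 140 mm high; wing nuts on the rim up to 126 mm high.
- pump_top (a point): Middle of the top of the pump's round black palm knob (48 mm across, 17 mm thick). It is 197 mm above the bench when the pump is up, 167 mm when fully down. Push it straight down.
- pump (a joint): Pump stroke in m: 0 up, 0.030 fully down (firm stop). A spring brings the knob back up by itself; it takes about 5 N to start and 10 to 13 N at the bottom. A stroke short of about 0.018 does nothing, one past 0.025 surely counts; let the knob come up again (below 0.003) before the next one.
- vent_tap (a joint): Vent tap angle in rad: 0 fully open (lever over its spout, towards pot -x), 1.571 fully closed (lever across the spout, towards pot -y; firm stop). Closes counter-clockwise seen from above and stays where it is left; friction 0.06 N m. Starts open, between 0 and 0.35. While it is open each stroke only makes the gauge pin twitch and sink back.
- tap_pivot (a point): Point on the vent tap's upright turning axis, at the lever's height, 160 mm above the bench.
- tap_tip (a point): Point near the free end of the vent lever, 55 mm from tap_pivot, 161 mm above the bench. The lever is a flat bar reaching 60 mm from the axis, 9 to 12 mm wide, 10 mm thick, its outer half sleeved in black plastic. Under it 40 mm are free down to the lid, but for the tap body (20 mm across, at the axis) and the spout (reaches 23 mm towards pot -x, up to 141 mm high).
- gauge_pin (a joint): How far the steel gauge pin stands out of its brass sleeve (21 mm across, top 134 mm above the bench), in m: 0 flush, 0.032 when fully out (the broad dark ring at its foot is then clear of the sleeve). With the tap closed each full stroke adds 0.008: four from flush. While the knob is held down it stands up to 0.004 higher, then settles back. More strokes do no harm.
- pin_head: The gauge pin, steel, 11 mm thick. Origin: middle of its top, 135 mm above the bench when flush, 167 mm when fully out. Not to be touched.
- sanding_block: Cork sanding block, 56 x 97 x 28 mm, lying flat behind the pot on the cutting mat. Origin: middle of its underside. Leave alone.
- masking_tape: Roll of masking tape, 98 mm across, 25 mm high, lying flat near the pot. Origin: middle of its underside. Leave alone.
- small_jar: Small glass jar with a brass-coloured lid, 59 mm across, 85 mm high. Origin: middle of its underside. Leave alone.
- wax_pot: Small white wax pot with a red screw lid, 58 mm across, 50 mm high. Origin: middle of its underside. Leave alone.
- dropper_bottle: Small amber dropper bottle with a black bulb, 34 mm across, 102 mm high. Origin: middle of its underside. Leave alone.

How it is judged:
By the outcome, as a careful person would: the job done as asked, in the order asked, and still so for the second after the job is handed in, with the robot touching nothing.
It also fails if it takes over 48 s, if anything falls off the work surface, if the arm or the gripper's body presses on something with over 40 N, if the wrist force passes 120 N, or if a joint passes its speed limit or range.

ROBOT

A 6-joint arm with a two-finger parallel gripper is mounted at the origin on a cart in front of the work surface, level with it; the furniture and walls round the work are solid. World frame = base frame: x ahead of the robot, y to its left, z up, the work surface at z = 0. Lengths are in m, angles in rad, forces in N, time in s.
With the tool pointing down it reaches from about 0.225 to 0.875 m from the base axis. Payload 3.4 kg.
Tool frame: the origin (TCP) lies at the very end of the fingers, on their centre line; the grasp point (between the pads) lies 19 mm behind it; z points along the fingers, y is the line along which they close (so a half turn about z gives the same grasp; the last joint's range is limited). The gripper opens to 85 mm and grips with 20 to 120 N. Pads are 22 mm wide; open, the fingers measure 114 mm over their backs; the gripper's body (76 mm by 85 mm) begins 54 mm behind the grasp point. The pads swing forward as they close: fully open they stand 13 mm farther back than shut.
Start: joints at [1.197, 0.276, 1.505, -0, 1.361, -0.121], TCP at [0.144, 0.557, 0.231] pointing down, gripper open.
Joint ranges: [-2.89, 2.89], [-0.75, 2.08], [0.22, 2.7], [-1.18, 4.32], [0.11, 2.71], [-2.7, 2.7]. Speed limits (rad/s): [2.57, 2.57, 3.14, 3.14, 3.14, 3.14].

INTERFACE

Orientations are given as a unit quaternion [w, x, y, z].
In Python, from rig import manip, get_image, camera_info gives the robot as it stands. The module is installed in compiled form; this text tells all that it offers.
- The arm moves only by the shell command python3 -m crank 'ROWS' [FORCE]. ROWS is a JSON object of lists of equal length, an entry for each row: "translation": the shift along the tool's x, y, z in mm, a list of three; "roll": the turn about the tool's z in rad; "fingers": the opening, from 0 (shut) to 1 (fully open). A call has 1 to 8 rows; each row shifts and turns the commanded pose from where the row before left it, along the tool's axes as they then stand; what a row does not reach is not made up. A row lasts 1/10 s, in which the tool goes at most 50 mm and 8.59 degrees, less where a joint would pass 70% of its speed; a pose out of reach is approached as far as the arm can. A call is refused whole if a number of a shift passes 50 or a number of a turn 0.15, either way. A call with a gripper value outside its range is refused whole. The fingers move at their own pace and stop on an object; FORCE is the grip in N (left out, the last holds). Time passes only in rows, so rows that do not move let the fingers close. It gives the time, the measured TCP pose, the force, the opening and the grip force at its end, in the units of the state.
- manip.get_state(): the state, without advancing time (a new reading comes with each control period).
- get_image(name): name is "scene" or "top" or "wrist"; returns the picture (384x512x3 uint8, blue, green, red); there is no depth.
- camera_info(name): a dict with "mtx" (3x3 intrinsics, pixels), "rvec" (rotation vector, rad) and "tvec" (3), from world to camera coordinates, as OpenCV has them. Camera axes: x right, y down, z forward; pixel columns grow to the right and rows downward; lengths in m; the calibration is good to about 2 mm. A picture is of the moment at which its call begins: read the wrist's pose just before it. camera_info takes no time and is no camera call; for the wrist camera it gives the pose at the moment of the call.
- manip.sign_off(): hands the job in; it is judged then, once.
The state is a dict: "clock": time; "qpos": joint angles; "qd": joint speeds; "effort": joint torques, N m; "position": TCP position; "ee_rot": TCP orientation; "contact_force": force on the tool from outside, world axes, zero at the start; "moment": the same for the moment, N m; "width": finger opening in m; "gripper_force": force on a finger pad.
Only numpy, scipy, OpenCV 4.12 (cv2) and the standard library are available. Lean on these libraries where they do the work, as an engineer would, in place of code of your own. Each camera call takes 0.05 s, during which the arm holds its last target. There are 200 camera calls.

## Working session

There is one attempt and no reset: what is moved stays moved. The work goes in short steps, Python scripts to look and compute and a shell command to move; the robot and the scene stay as the last step left them, time stands still between calls to the robot, and variables do not carry over. Pictures are saved under pics/ and viewed, at most 10 in all, crops included, and the job is handed in when it is done.

```bash
mkdir -p pics; python3 - <<'E'
from rig import manip,get_image,camera_info
import cv2
s=manip.get_state();print({k:s[k] for k in('clock','position','ee_rot','width','contact_force')})
for n in('top','scene'):
    cv2.imwrite(f'pics/{n}0.png',get_image(n));c=camera_info(n);print(n,c)
E
```

```text
{'clock': 0.0, 'position': array([0.14363082, 0.55622077, 0.23044329]), 'ee_rot': array([-2.35389388e-04,  1.26058349e-01,  9.92022398e-01, -8.94064629e-04]), 'width': 0.0849793906864356, 'contact_force': array([ 0.31958843,  0.31238178, -0.01165597])}
top {'mtx': array([[441.71948383,   0.        , 259.87300186],
       [  0.        , 441.71948383, 194.33324738],
       [  0.        ,   0.        ,   1.        ]]), 'rvec': array([ 2.12115898, -2.16197385,  0.12492813]), 'tvec': array([-0.02477886,  0.55927758,  1.02167751])}
scene {'mtx': array([[350.48594093,   0.        , 257.63195542],
       [  0.        , 350.48594093, 194.19586478],
       [  0.        ,   0.        ,   1.        ]]), 'rvec': array([ 1.92767099, -1.12482646,  0.56839645]), 'tvec': array([-0.30920844,  0.36863115,  0.59195924])}
```

View pics/top0.png

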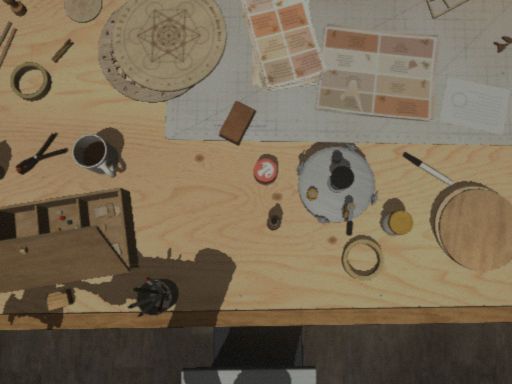

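View pics/scene0.png

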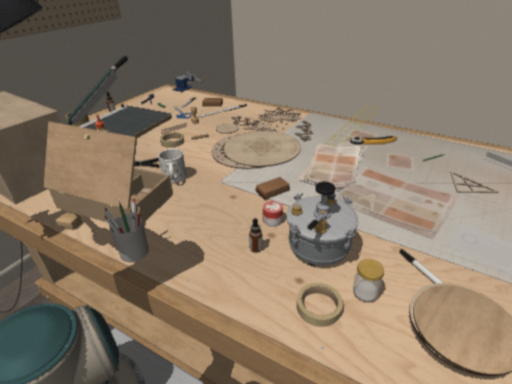

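```bash
cat > h.py <<'E'
import numpy as np,cv2
from rig import manip,get_image,camera_info
def ray(c,uv,z):
    R=cv2.Rodrigues(c['rvec'])[0];p=cv2.undistortPoints(np.array([[uv]],float),c['mtx'],None)[0,0]
    d=R.T@[p[0],p[1],1];o=-R.T@c['tvec'];return o+d*(z-o[2])/d[2]
def proj(c,P): return cv2.projectPoints(np.array(P,float).reshape(-1,3),c['rvec'],c['tvec'],c['mtx'],None)[0][:,0]
E
python3 - <<'E'
from h import *
i=cv2.imread('pics/top0.png');cv2.imwrite('pics/top0c.png',cv2.resize(i[130:290,240:420],None,fx=4,fy=3.75,interpolation=cv2.INTER_CUBIC)[:600])
c=camera_info('top')
for n,uv,z in[('knob',(342,177.5),.197),('lidc',(336,183),.114),('tapend',(349,228),.161),('gauge',(312,194),.14),('tape',(362,258),.025),('jar',(400,222),.085),('drop',(274,217),.1),('wax',(265,171),.05),('block',(238,123),.028)]:print(n,ray(c,uv,z).round(4))
E
```

```text
knob [ 0.568  -0.2063  0.197 ]
lidc [ 0.5702 -0.2066  0.114 ]
tapend [ 0.4671 -0.2224  0.161 ]
gauge [ 0.5431 -0.1499  0.14  ]
tape [ 0.4033 -0.2745  0.025 ]
jar [ 0.4827 -0.3514  0.085 ]
drop [ 0.4983 -0.0673  0.1   ]
wax [ 0.613  -0.0489  0.05  ]
block [0.7396 0.0158 0.028 ]
```

View pics/top0c.png

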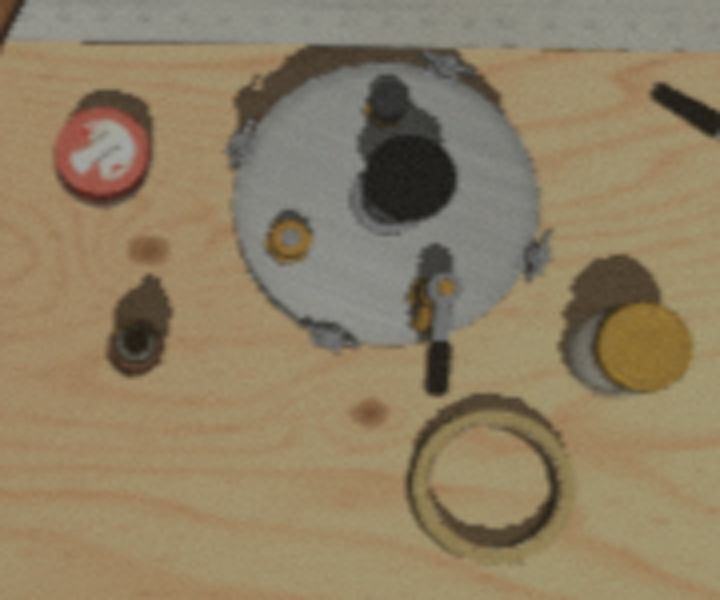

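```bash
python3 - <<'E'
from h import *
c=camera_info('top')
k=ray(c,(342.25,177.5),.197);g=ray(c,(312.5,194.3),.135);p=ray(c,(351,206.5),.165);e=ray(c,(349.3,235),.161)
print(k,g,p,e)
for a,l in((g,(-45,42)),(p,(-45,-42))):
    d=a-k;print('yaw',np.degrees(np.arctan2(d[1],d[0])-np.arctan2(l[1],l[0])),np.hypot(*d[:2]))
d=e-p;print('lever dir',np.degrees(np.arctan2(d[1],d[0])),np.hypot(*d[:2]))
s=manip.get_state();from scipy.spatial.transform import Rotation as R
print(R.from_quat(np.roll(s['ee_rot'],-1)).as_matrix().round(3))
E
```

```text
[ 0.56802562 -0.20683605  0.197     ] [ 0.54309658 -0.15149646  0.135     ] [ 0.51166807 -0.22788568  0.165     ] [ 0.45253706 -0.22239779  0.161     ]
yaw -22.724619266543566 0.06069535910033695
yaw -22.544328465777692 0.06016028856884101
lever dir 174.69763243533149 0.059385129006495126
[[-0.968  0.25  -0.001]
 [ 0.25   0.968 -0.002]
 [ 0.    -0.002 -1.   ]]
```

```bash

python3 -m crank '{"translation":[[-21,-26.5,0],[-21,-26.5,0],[-21,-26.5,0],[-21,-26.5,0],[-21,-26.5,0],[-21,-26.5,0],[-21,-26.5,0],[-21,-26.5,0]],"roll":[0,0,0,0,0,0,0,0],"fingers":[0,0,0,0,0,0,0,0]}'
python3 -m crank '{"translation":[[-21,-26.5,0],[-21,-26.5,0],[-21,-26.5,0],[-21,-26.5,0],[-21,-26.5,0],[-21,-26.5,0],[-21,-26.5,0],[-21,-26.5,0]],"roll":[0,0,0,0,0,0,0,0],"fingers":[0,0,0,0,0,0,0,0]}'
python3 -m crank '{"translation":[[-21,-26.5,0],[-21,-26.5,0],[-21,-26.5,0],[-21,-26.5,0],[-21,-26.5,0],[-21,-26.5,0],[-21,-26.5,0],[-21,-26.5,0]],"roll":[0,0,0,0,0,0,0,0],"fingers":[0,0,0,0,0,0,0,0]}'
python3 -m crank '{"translation":[[0,0,0],[0,0,0],[0,0,0],[0,0,0],[0,0,0],[0,0,0]],"roll":[0.14,0.14,0.14,0.14,0.14,0.14],"fingers":[0,0,0,0,0,0]}'
python3 -m crank '{"translation":[[0,0,0],[0,0,0],[0,0,0],[0,0,0],[0,0,0],[0,0,0]],"roll":[0.14,0.14,0.14,0.14,0.01,0],"fingers":[0,0,0,0,0,0]}'
python3 - <<'E'
from h import *
from scipy.spatial.transform import Rotation as R
s=manip.get_state();print(s['clock'],s['position'],s['qpos'],s['contact_force'],s['width']);print(R.from_quat(np.roll(s['ee_rot'],-1)).as_matrix().round(4))
c=camera_info('wrist');cv2.imwrite('pics/w1.png',get_image('wrist'));cv2.imwrite('pics/s1.png',cv2.resize(get_image('scene')[150:300,240:400],None,fx=4,fy=4))
for P in((.5117,-.2279,.165),(.568,-.2068,.197),(.4525,-.2224,.161)):print(proj(c,P))
E
```

```text
clock: 0.9
position: [0.2535, 0.308, 0.231]
ee_rot: [-0.0, 0.126, 0.992, -0.0]
contact_force: [1.3, -0.4, -0.5]
width: -0.0002
gripper_force: 0.0
clock: 1.7
position: [0.3631, 0.0609, 0.2311]
ee_rot: [-0.0, 0.126, 0.992, 0.0]
contact_force: [1.7, -0.8, 0.6]
width: -0.0002
gripper_force: 0.0
clock: 2.5
position: [0.4729, -0.1863, 0.2309]
ee_rot: [-0.0, 0.126, 0.992, 0.0]
contact_force: [0.2, 0.3, -1.1]
width: 0.0
gripper_force: 0.0
clock: 3.1
position: [0.4724, -0.1849, 0.2308]
ee_rot: [-0.001, 0.522, 0.853, 0.0]
contact_force: [-0.2, 0.5, 0.8]
width: 0.0004
gripper_force: 0.0
clock: 3.7
position: [0.4726, -0.185, 0.231]
ee_rot: [-0.0, 0.738, 0.675, -0.0]
contact_force: [0.1, -0.3, 0.3]
width: -0.0002
gripper_force: 0.0
3.7 [ 0.4725534  -0.18497844  0.23098306] [-5.10356044e-01  1.74548182e-01  1.64305657e+00  8.45316234e-05
  1.32465418e+00 -4.20963685e-01] [ 0.06794963 -0.30501467  0.251855  ] -0.00022417918036588794
[[ 8.93e-02  9.96e-01 -5.00e-04]
 [ 9.96e-01 -8.93e-02  4.00e-04]
 [ 3.00e-04 -6.00e-04 -1.00e+00]]
[[312.21339472 253.77237913]]
[[409.56420873 240.69792038]]
[[233.7583391  251.01614911]]
```

View pics/w1.png

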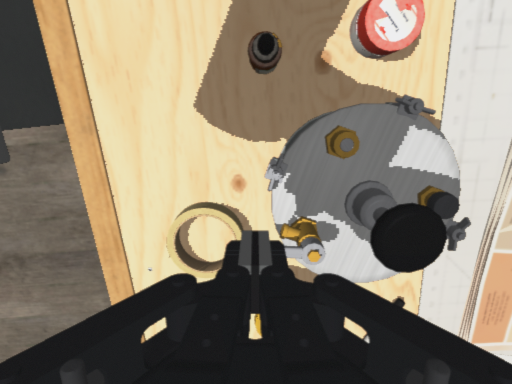

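```bash

python3 -m crank '{"translation":[[0,0,14],[0,0,14],[0,0,14],[0,0,14],[0,0,14],[0,0,12],[0,0,0]],"roll":[0,0,0,0,0,0,0],"fingers":[0,0,0,0,0,0,0]}'
python3 -m crank '{"translation":[[-6,0,0],[-6,0,0],[-5,0,0],[-5,0,0],[0,0,0]],"roll":[0,0,0,0,0],"fingers":[0,0,0,0,0]}'
python3 -m crank '{"translation":[[-6.2,-2,0],[-6.2,-2,0],[-6.2,-2,0],[-6.2,-2,0]],"roll":[-0.141,-0.141,-0.141,-0.141],"fingers":[0,0,0,0]}'
python3 -m crank '{"translation":[[-6.2,-2,0],[-6.2,-2,0],[-6.2,-2,0],[0,0,0]],"roll":[-0.141,-0.141,-0.141,0],"fingers":[0,0,0,0]}'
python3 - <<'E'
from h import *
a=get_image('top')[130:290,240:420];b=get_image('wrist')
cv2.imwrite('pics/m2.png',np.hstack([cv2.resize(a,(432,384),interpolation=2),cv2.resize(b[100:340,150:380],(368,384))]))
s=manip.get_state();P=s['position'];d=P[:2]-[.5117,-.2279];print(P,d,np.degrees(np.arctan2(d[1],d[0]))%360)
E
```

```text
clock: 4.5
position: [0.4716, -0.1845, 0.1477]
ee_rot: [-0.002, 0.739, 0.674, -0.001]
contact_force: [-0.5, 0.4, 0.0]
width: -0.0001
gripper_force: 0.0
clock: 5.0
position: [0.4709, -0.2079, 0.1496]
ee_rot: [0.0, 0.739, 0.673, 0.0]
contact_force: [0.2, 0.1, -0.3]
width: 0.0
gripper_force: 0.0
clock: 5.4
position: [0.4654, -0.2318, 0.1494]
ee_rot: [-0.001, 0.52, 0.854, 0.001]
contact_force: [0.5, 1.8, 1.0]
width: 0.0004
gripper_force: 0.8
clock: 5.8
position: [0.4716, -0.2513, 0.1493]
ee_rot: [0.0, 0.332, 0.943, -0.0]
contact_force: [-0.3, 0.3, -0.2]
width: 0.0002
gripper_force: 0.0
[ 0.47161531 -0.25077341  0.14929741] [-0.04008469 -0.02287341] 209.7102542088844
```

View pics/m2.png

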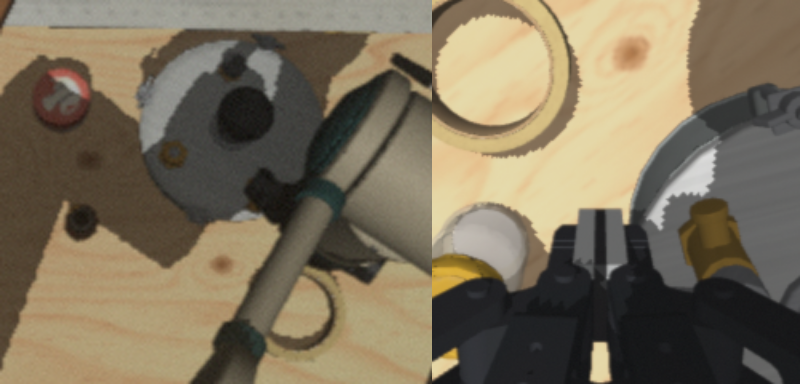

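```bash

python3 -m crank '{"translation":[[-6.2,-2,0],[-6.2,-2,0],[0,0,0]],"roll":[-0.141,-0.141,0],"fingers":[0,0,0]}'
python3 -m crank '{"translation":[[-1,0,0],[0,0,0]],"roll":[0,0],"fingers":[0,0]}'
python3 -m crank '{"translation":[[-1,0,0],[0,0,0]],"roll":[0,0],"fingers":[0,0]}'
```

```text
clock: 6.2
position: [0.4796, -0.2612, 0.1492]
ee_rot: [0.0, 0.197, 0.98, 0.0]
contact_force: [-0.8, -0.1, -0.8]
width: -0.0002
gripper_force: 0.0
clock: 6.4
position: [0.4801, -0.2612, 0.1492]
ee_rot: [-0.0, 0.197, 0.98, 0.0]
contact_force: [-0.5, 0.4, 0.4]
width: -0.0
gripper_force: 0.4
clock: 6.6
position: [0.4811, -0.2617, 0.1492]
ee_rot: [-0.0, 0.196, 0.981, 0.0]
contact_force: [-2.4, -0.6, 0.6]
width: -0.0
gripper_force: 0.6
```

```bash

for i in 1; do python3 -m crank '{"translation":[[-1,0,0],[0,0,0]],"roll":[0,0],"fingers":[0,0]}'; done
python3 -m crank '{"translation":[[-1,0,0],[0,0,0]],"roll":[0,0],"fingers":[0,0]}'
```

```text
clock: 6.8
position: [0.4815, -0.262, 0.1492]
ee_rot: [-0.001, 0.196, 0.981, 0.0]
contact_force: [-3.4, -0.1, 1.1]
width: 0.0002
gripper_force: 1.6
clock: 7.0
position: [0.4816, -0.2621, 0.1492]
ee_rot: [-0.002, 0.196, 0.981, 0.0]
contact_force: [-6.3, 0.9, 2.7]
width: -0.0004
gripper_force: 2.8
```

```bash

python3 -m crank '{"translation":[[8,0,0],[8,0,0],[8,0,0],[0,0,-20],[0,0,-25],[0,0,-25],[0,0,-20],[0,0,0]],"roll":[0,0,0,0,0,0,0,0],"fingers":[0,0,0,0,0,0,0,0]}'
python3 -m crank '{"translation":[[20,-20,0],[20,-20,0],[20,-20,0],[20,-20,0],[0,0,0]],"roll":[0,0,0,0,0],"fingers":[0,0,0,0,0]}'
python3 - <<'E'
from h import *
from scipy.spatial.transform import Rotation as R
a=get_image('top')[130:290,240:420];b=get_image('wrist')
cv2.imwrite('pics/m3.png',np.hstack([cv2.resize(a,(432,384),interpolation=2),cv2.resize(b[:,20:],(368,288))if 0 else cv2.resize(b,(368,384))]))
s=manip.get_state();print(s['position'],s['contact_force'],R.from_quat(np.roll(s['ee_rot'],-1)).as_matrix().round(3))
E
```

```text
clock: 7.8
position: [0.4624, -0.2544, 0.2423]
ee_rot: [0.003, 0.196, 0.981, -0.001]
contact_force: [-0.2, -0.2, -0.2]
width: 0.0002
gripper_force: 0.0
clock: 8.3
position: [0.3533, -0.2966, 0.2381]
ee_rot: [-0.001, 0.197, 0.98, 0.0]
contact_force: [0.1, -0.2, 0.7]
width: -0.0004
gripper_force: 0.0
[ 0.35598492 -0.29630842  0.23850942] [-0.35533429  0.05107027 -0.59215835] [[-0.923  0.385  0.   ]
 [ 0.385  0.923  0.001]
 [ 0.     0.001 -1.   ]]
```

View pics/m3.png

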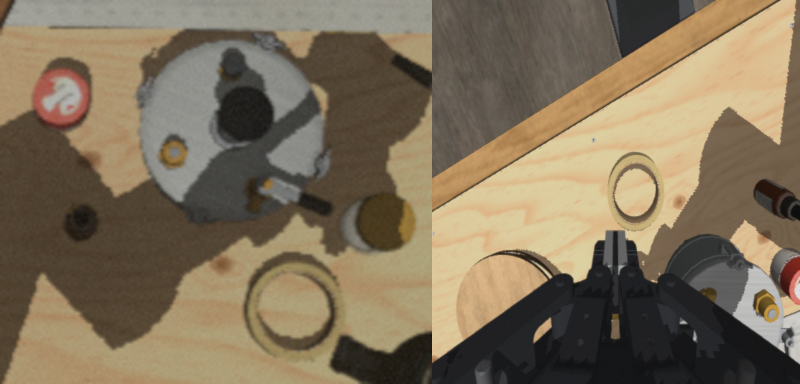

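```bash
python3 - <<'E'
from h import *
c=camera_info('top');d=ray(c,(377.9,218.3),.161)-ray(c,(350.8,206.7),.165);print(np.degrees(np.arctan2(d[1],d[0]))%360)
E
python3 -m crank '{"translation":[[-23,23.5,0],[-23,23.5,0],[-23,23.5,0],[-23,23.5,0],[-23,23.5,0],[-23,23.5,0],[-23,23.5,0],[0,0,0]],"roll":[0,0,0,0,0,0,0,0],"fingers":[0,0,0,0,0,0,0,0]}'
python3 -m crank '{"translation":[[0,0,15],[0,0,15],[0,0,5],[0,0,0]],"roll":[0,0,0,0],"fingers":[0,0,0,0]}'
```

```text
245.90288908822578
clock: 9.2
position: [0.5725, -0.2037, 0.2378]
ee_rot: [0.001, 0.193, 0.981, 0.001]
contact_force: [-0.6, -1.1, 0.1]
width: 0.0002
gripper_force: 0.0
clock: 9.6
position: [0.5676, -0.2059, 0.2031]
ee_rot: [-0.001, 0.195, 0.981, 0.0]
contact_force: [0.0, -0.1, 0.2]
width: -0.0
gripper_force: 0.0
```

```bash
python3 -m crank '{"translation":[[0,0,8],[0,0,8],[0,0,8],[0,0,7],[0,0,3],[0,0,0],[0,0,0]],"roll":[0,0,0,0,0,0,0],"fingers":[0,0,0,0,0,0,0]}'
```

```text
clock: 10.3
position: [0.5692, -0.2069, 0.1727]
ee_rot: [0.002, 0.196, 0.981, -0.0]
contact_force: [-1.6, 1.0, 8.5]
width: -0.0
gripper_force: 4.8
```

```bash
python3 -m crank '{"translation":[[0,0,3],[0,0,2],[0,0,0],[0,0,0]],"roll":[0,0,0,0],"fingers":[0,0,0,0]}'
```

```text
clock: 10.7
position: [0.5692, -0.2069, 0.168]
ee_rot: [0.002, 0.196, 0.981, -0.0]
contact_force: [-1.6, 1.3, 11.0]
width: 0.0
gripper_force: 5.4
```

```bash
python3 -m crank '{"translation":[[0,0,1],[0,0,0],[0,0,-9],[0,0,-10],[0,0,-11],[0,0,-11],[0,0,0],[0,0,0]],"roll":[0,0,0,0,0,0,0,0],"fingers":[0,0,0,0,0,0,0,0]}'
python3 -m crank '{"translation":[[0,0,0],[0,0,0],[0,0,0],[0,0,0]],"roll":[0,0,0,0],"fingers":[0,0,0,0]}'
python3 - <<'E'
from h import *
i=cv2.imread('pics/scene0.png');b=get_image('scene');w=get_image('wrist')
f=lambda a:cv2.resize(a[170:270,270:370],(400,400),interpolation=2)
cv2.imwrite('pics/m4.png',np.hstack([f(i),f(b)]));cv2.imwrite('pics/w4.png',w)
E
```

```text
clock: 11.5
position: [0.5679, -0.2064, 0.205]
ee_rot: [-0.0, 0.196, 0.981, 0.0]
contact_force: [-0.3, -0.5, -0.7]
width: -0.0
gripper_force: 0.0
clock: 11.9
position: [0.5681, -0.2064, 0.2049]
ee_rot: [-0.0, 0.196, 0.981, 0.0]
contact_force: [0.2, 0.1, 0.3]
width: -0.0001
gripper_force: 0.0
```

View pics/m4.png

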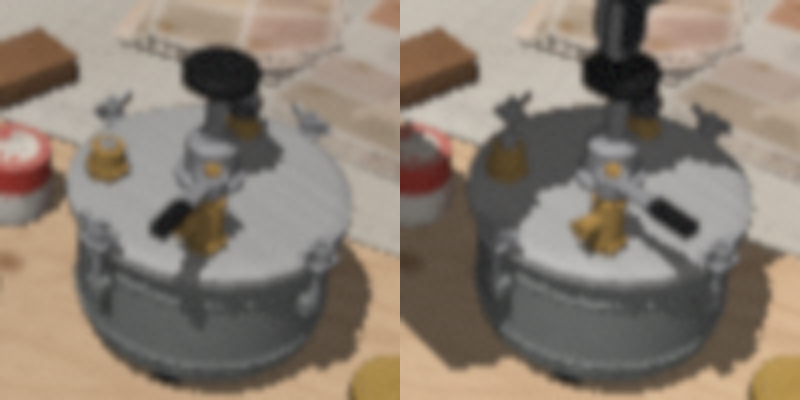

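```bash
python3 -m crank '{"translation":[[0,0,10],[0,0,10],[0,0,10],[0,0,8],[0,0,4],[0,0,0],[0,0,0],[0,0,0]],"roll":[0,0,0,0,0,0,0,0],"fingers":[0,0,0,0,0,0,0,0]}'
python3 -m crank '{"translation":[[0,0,-10],[0,0,-10],[0,0,-11],[0,0,-11],[0,0,0],[0,0,0],[0,0,0],[0,0,0]],"roll":[0,0,0,0,0,0,0,0],"fingers":[0,0,0,0,0,0,0,0]}'
python3 -m crank '{"translation":[[0,0,10],[0,0,10],[0,0,10],[0,0,8],[0,0,4],[0,0,0],[0,0,0],[0,0,0]],"roll":[0,0,0,0,0,0,0,0],"fingers":[0,0,0,0,0,0,0,0]}'
python3 -m crank '{"translation":[[0,0,-10],[0,0,-10],[0,0,-11],[0,0,-11],[0,0,0],[0,0,0],[0,0,0],[0,0,0]],"roll":[0,0,0,0,0,0,0,0],"fingers":[0,0,0,0,0,0,0,0]}'
```

```text
clock: 12.8
position: [0.5693, -0.207, 0.1666]
ee_rot: [0.002, 0.196, 0.981, -0.001]
contact_force: [-2.6, 1.4, 17.5]
width: -0.0
gripper_force: 8.6
clock: 13.6
position: [0.5677, -0.2062, 0.2044]
ee_rot: [-0.001, 0.196, 0.981, 0.0]
contact_force: [1.5, 0.4, -0.7]
width: -0.0002
gripper_force: 0.0
clock: 14.4
position: [0.569, -0.2069, 0.1666]
ee_rot: [0.002, 0.196, 0.981, -0.001]
contact_force: [-3.8, 1.8, 18.2]
width: -0.0003
gripper_force: 9.1
clock: 15.2
position: [0.5677, -0.2062, 0.2043]
ee_rot: [-0.001, 0.196, 0.981, 0.0]
contact_force: [0.4, 0.2, 0.9]
width: 0.0001
gripper_force: 0.0
```

Strokes reach the stop cleanly. Two more, then clear away and look.

```bash
python3 -m crank '{"translation":[[0,0,10],[0,0,10],[0,0,10],[0,0,8],[0,0,3],[0,0,0],[0,0,0],[0,0,0]],"roll":[0,0,0,0,0,0,0,0],"fingers":[0,0,0,0,0,0,0,0]}'
python3 -m crank '{"translation":[[0,0,-10],[0,0,-10],[0,0,-11],[0,0,-10],[0,0,0],[0,0,0],[0,0,0],[0,0,0]],"roll":[0,0,0,0,0,0,0,0],"fingers":[0,0,0,0,0,0,0,0]}'
python3 -m crank '{"translation":[[0,0,10],[0,0,10],[0,0,10],[0,0,8],[0,0,3],[0,0,0],[0,0,0],[0,0,0]],"roll":[0,0,0,0,0,0,0,0],"fingers":[0,0,0,0,0,0,0,0]}'
python3 -m crank '{"translation":[[0,0,-10],[0,0,-10],[0,0,-11],[0,0,-15],[0,0,-20],[0,0,-10],[0,0,0],[0,0,0]],"roll":[0,0,0,0,0,0,0,0],"fingers":[0,0,0,0,0,0,0,0]}'
python3 -m crank '{"translation":[[25,-25,0],[25,-25,0],[25,-25,0],[25,-25,0],[25,-25,0],[25,-25,0],[25,-25,0],[0,0,0]],"roll":[0,0,0,0,0,0,0,0],"fingers":[0,0,0,0,0,0,0,0]}'
python3 - <<'E'
from h import *
b=get_image('scene');a=get_image('top')
cv2.imwrite('pics/m5.png',np.hstack([cv2.resize(b[170:270,270:370],(400,400),interpolation=2),cv2.resize(a[130:290,240:400],(400,400),interpolation=2)]))
E
```

```text
clock: 16.0
position: [0.569, -0.2069, 0.1667]
ee_rot: [0.002, 0.196, 0.981, -0.0]
contact_force: [-2.1, 1.4, 14.0]
width: 0.0001
gripper_force: 7.1
clock: 16.8
position: [0.5677, -0.2063, 0.2044]
ee_rot: [-0.001, 0.196, 0.981, 0.0]
contact_force: [0.2, 0.1, 0.6]
width: 0.0002
gripper_force: 0.0
clock: 17.6
position: [0.569, -0.2069, 0.1666]
ee_rot: [0.002, 0.196, 0.981, -0.0]
contact_force: [-2.3, 0.6, 14.6]
width: 0.0
gripper_force: 7.1
clock: 18.4
position: [0.5677, -0.2063, 0.2394]
ee_rot: [-0.001, 0.196, 0.981, 0.0]
contact_force: [0.1, -0.0, -0.5]
width: 0.0
gripper_force: 0.0
clock: 19.2
position: [0.3356, -0.3012, 0.2391]
ee_rot: [-0.002, 0.198, 0.98, 0.0]
contact_force: [0.2, -0.7, 0.7]
width: 0.0003
gripper_force: 0.0
```

View pics/m5.png

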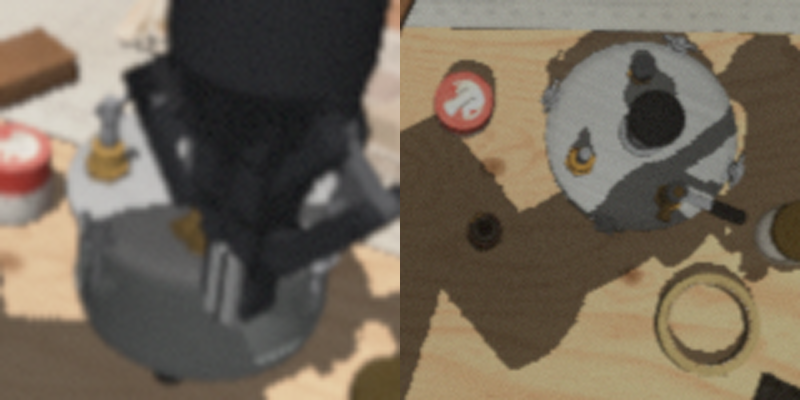

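```bash
python3 - <<'E'
from h import *
c=camera_info('scene');b=get_image('scene')
for z in(.134,.159,.167,.175):print(z,proj(c,(.5431,-.1515,z)).round(1))
cv2.imwrite('pics/m6.png',cv2.resize(b[185:225,280:320],(600,600),interpolation=2))
E
```

```text
0.134 [[295.8 206.1]]
0.159 [[296.3 197.6]]
0.167 [[296.4 194.8]]
0.175 [[296.6 191.9]]
```

View pics/m6.png

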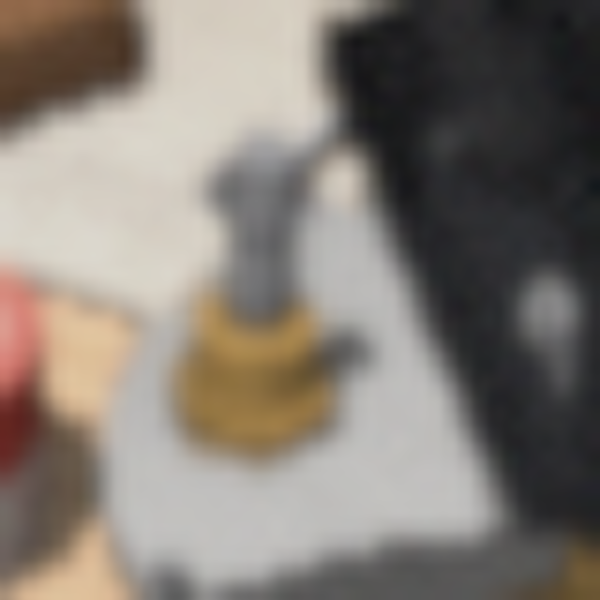

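```bash
python3 - <<'E'
from h import *
c=camera_info('wrist');b=get_image('wrist')
q=[proj(c,(.5431,-.1515,z))[0] for z in(.134,.151,.159,.167,.175)];print(np.round(q,1))
u,v=q[0].astype(int);u0=min(max(u-40,0),512-80);v0=min(max(v-40,0),384-80);print(u0,v0)
cv2.imwrite('pics/m7.png',cv2.resize(b[v0:v0+80,u0:u0+80],(600,600),interpolation=2))
E
```

```text
[[479.9 321.2]
 [493.1 334. ]
 [499.9 340.6]
 [507.1 347.5]
 [514.7 354.9]]
432 281
```

View pics/m7.png

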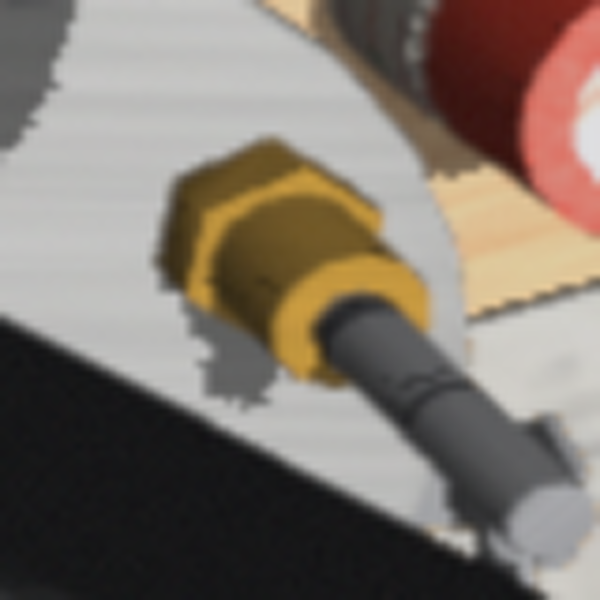

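```bash
python3 -c "
from rig import manip
print(manip.sign_off())"
```

```text
the job is handed in; nothing more can be done
None
```

The job is handed in: I swung the vent lever closed to its firm stop and gave the pump five full strokes. The last wrist picture shows the gauge pin fully out with its dark ring clear of the sleeve, and the knob looks back up in the top picture. The pot and the things round it look unmoved, and the clock stood at about 19 s of the 48.

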